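# Put the milk jug away from under the shelf

## Robot

A 7-joint arm with a two-finger parallel gripper is mounted at the origin on the work surface. World frame = base frame: x ahead of the robot, y to its left, z up, the work surface at z = 0. Lengths are in m, angles in degrees, forces in N, time in s.
With the tool pointing down it reaches from about 0.425 to 0.875 m from the base axis. Payload 4.7 kg.
Tool frame: the origin (TCP) lies at the very end of the fingers, on their centre line; the grasp point (between the pads) lies 19 mm behind it; z points along the fingers, y is the line along which they close (so a half turn about z gives the same grasp; the last joint's range is limited). The gripper opens to 87 mm and grips with 3 to 60 N. Pads are 19 mm wide; open, the fingers measure 117 mm over their backs; the gripper's body (75 mm by 190 mm) begins 51 mm behind the grasp point.
Start: joints at [-67.088, 18.392, -4.016, 83.108, 1.295, 78.541, -3.26], TCP at [0.245, 0.602, 0.223] pointing down, gripper open.
Joint ranges: [-163.93, 163.93], [-17.29, 119.83], [-79.2, 71.16], [3.27, 140.29], [-89.18, 269.18], [5.43, 117.66], [-154.24, 154.24]. Speed limits (degrees/s): [147.25, 147.25, 180, 180, 180, 180, 180].

## Interface

Orientations are given as [roll, pitch, yaw] about the fixed x, y, z axes, in that order (R = Rz(yaw) Ry(pitch) Rx(roll)).
In Python, from cell import telemetry, cams, env gives the robot as it stands.
- The arm moves only by the tool arm_command, never from a script. Its argument "series" is text: rows parted by semicolons, each of 5 numbers parted by spaces: the shift along the tool's x, y, z in mm, then the turn about the tool's z in rad, then the closure in counts, from 0 (fully open) to 255 (shut). A call has 1 to 20 rows; each row shifts and turns the commanded pose from where the row before left it, along the tool's axes as they then stand; what a row does not reach is not made up. A row lasts 1/12 s, in which the tool goes at most 41.7 mm and 7.16 degrees, less where a joint would pass 70% of its speed; a pose out of reach is approached as far as the arm can. A call is refused whole if a number of a shift passes 41.7 or a number of a turn 0.125, either way. A call with a gripper value outside its range is refused whole. The fingers move at their own pace and stop on an object; "squeeze" is the grip in N (left out, the last holds). Time passes only in rows, so rows that do not move let the fingers close. It gives the time, the measured TCP pose, the force, the opening and the grip force at its end, in the units of the state.
- telemetry.get_obs(): the state, without advancing time (a new reading comes with each control period).
- cams.read_camera(name): name is "scene" or "top" or "wrist"; returns the picture (400x640x3 uint8, blue, green, red); there is no depth.
- cams.calibration(name): a dict with "K" (3x3 intrinsics, pixels), "origin" and "rotation" of the camera in the world; the wrist camera has in their place "hand_eye" (4x4, takes a point from camera to tool coordinates, whose origin is the TCP and whose axes are the flange's). Camera axes: x right, y down, z forward; pixel columns grow to the right and rows downward; lengths in m; the calibration is good to about 2 mm. A picture is of the moment at which its call begins: read the wrist's pose just before it. calibration takes no time and is no camera call.
- env.sign_off(): hands the job in; it is judged then, once.
The state is a dict: "time_s": time; "qpos": joint angles; "joint_velocities": joint speeds; "effort": joint torques, N m; "tool_pos": TCP position; "tool_rot": TCP orientation; "force": force on the tool from outside, world axes, zero at the start; "wrist_torque": the same for the moment, N m; "grip_width": finger opening in m; "grasp_force": force on a finger pad.
Only numpy, scipy, OpenCV 4.12 (cv2) and the standard library are available. Lean on these libraries where they do the work, as an engineer would, in place of code of your own. Each camera call takes 0.05 s, during which the arm holds its last target. There are 200 camera calls.

## Task

Take the white jug by its side handle, lift it off the steel stand under the slatted shelf and set it down upright on the square rubber mat, letting go of it. Then take it by its screw cap and lower it into the empty one of the two clear bins, its handle in the narrow slot, letting go only when it stands on the bin's floor. Keep the jug upright, never drop it, and leave everything else where it is.

Things in the scene. Friction and masses are not known exactly. Their poses are not given: they have to be found in the camera images.
- jug: white plastic jug, 155 mm tall, 0.15 to 0.24 kg. Origin: centre of its underside, z up, the handle points along its +x. Round body of radius 44 mm up to 66 mm height, then a cone narrowing to a neck of radius 17 mm at 116 mm, screw cap on top. It starts on the rack's stand with its handle towards the front (jug yaw = rack yaw + pi, within 0.25 rad)
- jug_handle (a point): middle of the top bar of the jug's D-shaped side handle: jug frame (80, 0, 60) mm. The bar is level, 14 mm thick (along jug y), 16 mm tall, free from x = 44 to 104 mm; the handle goes down from its outer end and back to the body at 22 mm height
- jug_cap (a point): point on the axis inside the screw cap: jug frame (0, 0, 143) mm. Cap radius 20 mm, from 128 to 155 mm height; it does not turn
- rack: fixed: small steel stand with a slatted ash shelf above. Origin on the bench under the stand's middle; the open front faces its own -x. Flat stand top 110 x 110 mm at 45 mm height, no rim; the jug starts on it. Two posts carry the shelf at x = 121, y = +-100 mm
- shelf_front (a point): middle of the shelf's lower front edge: rack frame (-12, 0, 240) mm; the shelf covers the jug's cap. Slats between 240 and 258 mm height, from x = -12 to 132 mm, y = -120 to 120 mm (rack frame); two battens under them at y = +-100 mm, from x = -10 mm on, reach down to 228 mm; a clear bin on the shelf reaches 328 mm height behind x = 40 mm
- mat: fixed: black rubber mat, 140 x 140 x 3 mm, sides along the world axes, where the jug is set down. Origin: centre of its underside on the bench
- bin_free: fixed: the empty clear plastic bin, 115 mm tall, walls and floor 4 mm. Origin on the bench under the middle of the bay's round part. The bay inside is x = -52 to 56, y = -52 to 52 mm; from there a handle slot 40 mm wide runs along +x to x = 115 mm between walls as tall as the bin. Fingers on the handle do not fit in the slot
- bay_seat (a point): on the empty bin's floor, where the middle of the jug's underside belongs: bin frame (0, 0, 4) mm
- bin_full: fixed: a bin exactly like the empty one, but with the spare bottle standing in it. Same origin and axes
- spare: bystander: white plastic bottle without handle, radius 36, height 160 mm, in the other bin. Origin: centre of its underside
- bottle: bystander: tall blue glass bottle, radius 33, height 230 mm, beside the rack. Origin: centre of its underside
- jar: bystander: glass jar with steel cap, radius 34, height 95 mm, beside the rack. Origin: centre of its underside
- tin: bystander: flattened tin can, about 115 x 90 mm and 32 mm tall, lying on the bench. Origin: underside, within 10 mm of its middle
- spray: bystander: aluminium spray can, radius 26, height 150 mm. Origin: centre of its underside
- lid: bystander: round steel lid with a small knob, radius 35, height 28 mm. Origin: centre of its underside
- wrench: bystander: open-end wrench, 160 mm long, lying flat. Origin: near its middle, underside

How it is judged (in metres and radians):
On the way, in this order (a step that is already met when the one before it is completed fails the run):
1. the jug has been lifted at least 8 mm off the stand by its side handle (height (world z) of jug above 0.053 m and x of the grasp point in the frame of jug above 0.05 m and contact force between the fingers and jug above 0.5 N), for 0.1 s.
2. the jug stands upright on the rubber mat, within 50 mm of its middle, let go and at rest (horizontal distance between jug and mat below 0.05 m and height (world z) of jug below 0.008 m and angle between jug's own z axis and vertical below 0.06 rad and contact force between the fingers and jug below 0.05 N and linear speed of jug below 0.02 m/s), for 0.2 s.
3. the jug is lifted at least 50 mm off the bench, held by its screw cap (height (world z) of jug above 0.05 m and distance between the grasp point and jug_cap below 0.04 m and contact force between the fingers and jug above 0.5 N), for 0.1 s.
At the end, for the whole second after the job is handed in: The jug stands upright (within 0.06 rad) and at rest on the floor of the empty bin (underside within 5 mm of the floor, axis within 20 mm of the bay's middle), its handle in the slot (within 0.35 rad), let go (horizontal distance between jug and bay_seat below 0.02 m and z of jug in the frame of bay_seat below 0.005 m and angle between jug's own z axis and vertical below 0.06 rad and angle between the x axis of jug and the x axis of bin_free, either way round below 0.35 rad and x of jug_handle in the frame of bin_free above 0.05 m and linear speed of jug below 0.02 m/s and contact force between the fingers and jug below 0.05 N); the robot touches nothing.
It fails at once if the jug is tipped by more than 0.5 rad (angle between jug's own z axis and vertical above 0.5 rad).
It fails at once if the jug is dropped: it moves faster than 0.35 m/s without being held (contact force between the fingers and jug below 0.05 N and linear speed of jug above 0.35 m/s).
It fails at once if a bystander is moved by more than 30 mm (distance of any of spare, bottle, jar, tin, spray, lid, wrench from where it was at the start of the episode above 0.03 m).
It fails at once if a bystander is tipped (angle between any of spare, bottle, jar, tin, spray, lid, wrench's own z axis and vertical above 0.4 rad).
It also fails if it takes over 67 s, if anything falls off the work surface, if the arm or the gripper's body presses on something with over 40 N, if the wrist force passes 120 N, or if a joint passes its speed limit or range.

## Working session

There is one attempt and no reset: what is moved stays moved. The work goes in short steps, Python scripts to look and compute and a tool call to move; the robot and the scene stay as the last step left them, time stands still between calls to the robot, and variables do not carry over. Pictures are saved under pics/ and viewed, at most 10 in all, crops included, and the job is handed in when it is done.

Besides the shell and the picture viewer there is one more tool, called after "Emit:" by a JSON object that holds its "api" and its "payload". arm_command: Moves the arm, as the interface text tells. Its arguments: {"type":"object","properties":{"series":{"type":"string"},"squeeze":{"type":"number"}},"required":["series"]}

```bash
ls; mkdir -p pics
python3 - <<'E'
from cell import telemetry,cams,env
import cv2,numpy as np
o=telemetry.get_obs();print({k:np.round(v,4) for k,v in o.items()})
for n in ("scene","top"):
    cv2.imwrite(f"pics/{n}0.png",cams.read_camera(n)); c=cams.calibration(n);print(n,{k:np.round(v,4).tolist() for k,v in c.items() if k!='name'})
print(np.round(cams.calibration("wrist")["hand_eye"],4),cams.calibration("wrist")["K"])
E
```

```text
pics
{'time_s': np.float64(0.0), 'qpos': array([-67.0886,  18.4395,  -4.015 ,  83.1737,   1.2965,  78.5406,
        -3.2586]), 'joint_velocities': array([-0.092 , -0.014 , -0.0128,  0.0894,  0.0302,  0.0657,  0.0097]), 'effort': array([-1.00000e-04, -4.91290e+01, -4.04200e-01, -3.12534e+01,
       -6.40000e-02,  4.35000e-02,  2.00000e-04]), 'tool_pos': array([0.2444, 0.6017, 0.2215]), 'tool_rot': array([-1.798915e+02,  7.300000e-03,  1.578995e+02]), 'force': array([-0.5978, -0.491 , -0.1888]), 'wrist_torque': array([-0.0092, -0.0423,  0.0605]), 'grasp_force': np.float64(0.0), 'grip_width': np.float64(0.0868)}
scene {'K': [[459.4202, 0.0, 325.5059], [0.0, 459.4202, 200.4781], [0.0, 0.0, 1.0]], 'origin': [1.2438, 0.5266, 1.0811], 'rotation': [-135.4498, 0.2469, 125.7279]}
top {'K': [[516.8739, 0.0, 313.2837], [0.0, 516.8739, 199.3986], [0.0, 0.0, 1.0]], 'origin': [0.3084, 0.0196, 1.5279], 'rotation': [-171.6344, -0.1276, -91.1993]}
[[ 5.000e-04 -9.563e-01 -2.925e-01  8.050e-02]
 [ 1.000e+00  7.000e-04 -6.000e-04 -8.000e-04]
 [ 8.000e-04 -2.925e-01  9.563e-01 -1.639e-01]
 [ 0.000e+00  0.000e+00  0.000e+00  1.000e+00]] [[327.37138836   0.         322.55842477]
 [  0.         327.37138836 198.99621662]
 [  0.           0.           1.        ]]
```

View pics/scene0.png

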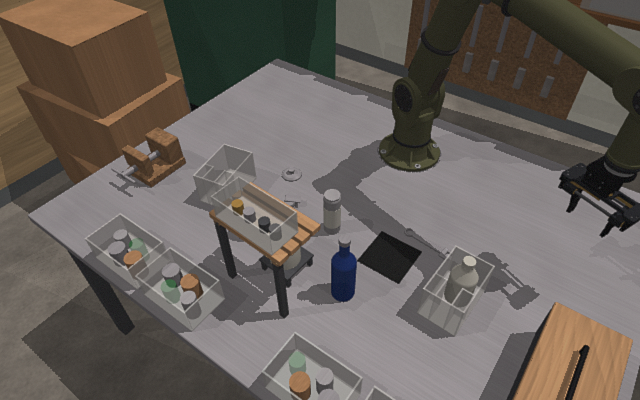

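View pics/top0.png

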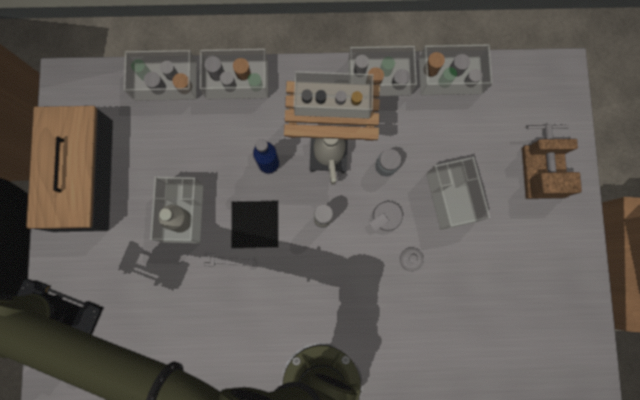

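The scene picture shows the rack at about (265,225), the blue bottle at (343,270), the mat at (390,257), the full bin at (460,290) and the empty bin at (225,175). The top picture shows the jug at about (328,150), its handle tip near (334,178), the mat at (255,224) and the empty bin at (460,193). I'll zoom in on the top view.

```bash
cat > h.py <<'E'
from cell import telemetry,cams,env
import cv2,numpy as np
from scipy.spatial.transform import Rotation as R
def cam(n):
    c=cams.calibration(n);K=np.array(c["K"])
    if n=="wrist":
        o=telemetry.get_obs();T=np.eye(4);T[:3,:3]=R.from_euler("xyz",o["tool_rot"],degrees=True).as_matrix();T[:3,3]=o["tool_pos"];T=T@np.array(c["hand_eye"])
        return K,T[:3,:3],T[:3,3]
    r=np.array(c["rotation"]);r=R.from_euler("xyz",r,degrees=True).as_matrix() if r.ndim==1 else r
    return K,r,np.array(c["origin"])
def ray(C,uv):
    K,r,o=C;d=np.c_[np.atleast_2d(uv),np.ones(len(np.atleast_2d(uv)))]@np.linalg.inv(K).T@r.T
    return o,d
def plane(C,uv,z):
    o,d=ray(C,uv);return o+d*((z-o[2])/d[:,2])[:,None]
def proj(C,P):
    K,r,o=C;q=(np.atleast_2d(P)-o)@r@K.T;return q[:,:2]/q[:,2:]
E
python3 - <<'E'
from h import *
t=cv2.imread("pics/top0.png")
a=cv2.resize(t[65:205,270:410],None,fx=4,fy=4,interpolation=cv2.INTER_CUBIC)
b=cv2.resize(t[140:240,420:500],None,fx=5.6,fy=5.6,interpolation=cv2.INTER_CUBIC)[:560,:240*2]
a=cv2.convertScaleAbs(a,alpha=1.8);b=cv2.convertScaleAbs(cv2.resize(t[145:235,425:495],None,fx=3.4,fy=3.4,interpolation=cv2.INTER_CUBIC),alpha=1.8)
cv=np.zeros((560,800,3),np.uint8);cv[:,:560]=a;cv[:b.shape[0],560:560+b.shape[1]]=b
cv2.imwrite("pics/crop1.png",cv)
C=cam("top")
print(plane(C,[[231,201],[278,201],[278,248],[231,248]],.003).round(3))
for n,u,z in [("spray",(323,212),.15),("jar",(390,155),.095),("bottle",(262,146),.23),("lid",(412,258),.02),("tin?",(388,215),.03),("spare",(165,214),.16),("jugcap",(331,137),.2)]: print(n,plane(C,u,z).round(3))
E
```

```text
[[0.533 0.257 0.003]
 [0.53  0.117 0.003]
 [0.39  0.118 0.003]
 [0.393 0.256 0.003]]
spray [[ 0.476 -0.013  0.15 ]]
jar [[ 0.642 -0.208  0.095]]
bottle [[0.641 0.142 0.23 ]]
lid [[ 0.352 -0.271  0.02 ]]
tin? [[ 0.478 -0.205  0.03 ]]
spare [[0.478 0.408 0.16 ]]
jugcap [[ 0.669 -0.038  0.2  ]]
```

View pics/crop1.png

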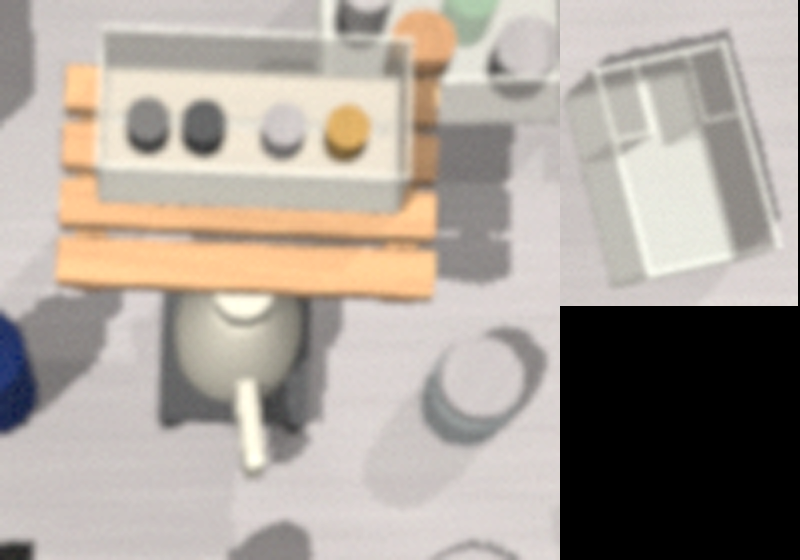

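The crop shows the jug body as a circle centred near crop (238,337), with the handle running from (243,380) to (253,465). The empty bin is open towards the robot, and its slot points away.

Run:
```python
from h import *
C=cam("top")
f=lambda p:np.array(p)/4+[270,65]
g=lambda p:(np.array(p)-[560,0])/3.4+[425,145]
J=plane(C,f([(238.5,336.5),(243,385),(253,467)]),.112);print("jug",J.round(4),np.degrees(np.arctan2(*(J[2]-J[0])[1::-1])))
S=plane(C,f([(55,285),(434,300),(60,228),(437,238)]),.258);print("shelf front",S.round(3))
B=plane(C,g([(600,72),(727,35),(780,247),(650,278)]),.115)[:,:2];print(B.round(3))
L=np.array([[.119,.056],[.119,-.056],[-.056,-.056],[-.056,.056]])
a=L-L.mean(0);b=B-B.mean(0);th=np.arctan2((a[:,0]*b[:,1]-a[:,1]*b[:,0]).sum(),(a*b).sum())
Rm=np.array([[np.cos(th),-np.sin(th)],[np.sin(th),np.cos(th)]]);o=B.mean(0)-Rm@L.mean(0);print("bin",o,np.degrees(th),(b-a@Rm.T).round(3))
# mask refine of handle: bright yellowish
t=cv2.imread("pics/top0.png");print(t[160:184:2,328:340,1])
```

```text
jug [[ 0.6582 -0.0368  0.112 ]
 [ 0.6234 -0.0391  0.112 ]
 [ 0.565  -0.0445  0.112 ]] -175.27487683581998
shelf front [[ 0.658  0.084  0.258]
 [ 0.643 -0.155  0.258]
 [ 0.695  0.08   0.258]
 [ 0.684 -0.159  0.258]]
[[ 0.603 -0.334]
 [ 0.632 -0.441]
 [ 0.455 -0.472]
 [ 0.432 -0.365]]
bin [ 0.49955899 -0.4092233 ] 11.173560424388299 [[-0.003 -0.003]
 [ 0.004  0.   ]
 [-0.     0.003]
 [-0.001 -0.   ]]
[[102 114 121 127 125 113  93  83  82  78  73  64]
 [ 97 116 135 140 137 121  92  70  67  59  53  46]
 [ 91 113 134 140 139 127  96  63  46  42  43  39]
 [ 85 115 134 141 140 131 106  67  41  37  38  39]
 [ 79 105 127 138 141 135 112  74  43  39  38  38]
 [ 74  94 117 136 142 137 120  83  56  45  45  42]
 [ 98 103 117 136 142 139 129 109  88  73  61  59]
 [105 107 118 133 142 140 133 117  97  79  65  64]
 [106 109 116 130 140 141 136 122 100  79  72  69]
 [107 104 106 123 140 146 141 126 105  89  77  69]
 [106 104 103 118 137 145 142 127 111  97  87  85]
 [108 107 100  95 101 102  96  96 101 108 111 112]]
```

Emit:
{"api": "arm_command", "payload": {"series": "0 0 -20 -0.118 0;0 0 -20 -0.118 0;0 0 -20 -0.118 0;0 0 -20 -0.119 0;-13 -33.5 0 0 0;-13 -33.5 0 0 0;-13 -33.5 0 0 0;-13 -33.5 0 0 0;-13 -33.5 0 0 0;-13 -33.5 0 0 0;-13 -33.5 0 0 0;-13 -33.5 0 0 0;-13 -33.5 0 0 0;-13 -33.5 0 0 0;-13 -33.5 0 0 0;-13 -33.5 0 0 0", "squeeze": 50}}

```text
time_s: 1.43
tool_pos: [0.4353, 0.2135, 0.3023]
tool_rot: [180.0, -0.0, -175.0]
force: [0.1, -0.3, 0.3]
grip_width: 0.0872
grasp_force: 0.0
```

Emit:
{"api": "arm_command", "payload": {"series": "-11.5 -33.2 0 0 0;-11.5 -33.2 0 0 0;-11.5 -33.2 0 0 0;-11.5 -33.2 0 0 0;-11.5 -33.2 0 0 0;-11.5 -33.2 0 0 0;-11.5 -33.2 0 0 0;-11.5 -33.2 0 0 0;0 0 0 0 0;0 0 0 0 0"}}

```text
time_s: 2.27
tool_pos: [0.5497, -0.0437, 0.302]
tool_rot: [-180.0, -0.1, -175.3]
force: [0.1, 0.5, -0.0]
grip_width: 0.0871
grasp_force: 0.0
```

Run:
```python
from h import *
o=telemetry.get_obs();print(o["tool_pos"],o["tool_rot"],o["qpos"].round(1));C=cam("wrist");np.savez("w1.npz",K=C[0],r=C[1],o=C[2])
cv2.imwrite("pics/w1.png",cams.read_camera("wrist"))
print(proj(C,[[.658,-.037,.111],[.575,-.044,.113]]))
```

```text
[ 0.54974604 -0.04374894  0.30199309] [-1.79961687e+02 -6.46835234e-02 -1.75292356e+02] [-24.8   4.6  28.6  91.   -2.2  85.   98.6]
[[321.62249224 263.33993973]
 [321.44682817 197.63344825]]
```

View pics/w1.png

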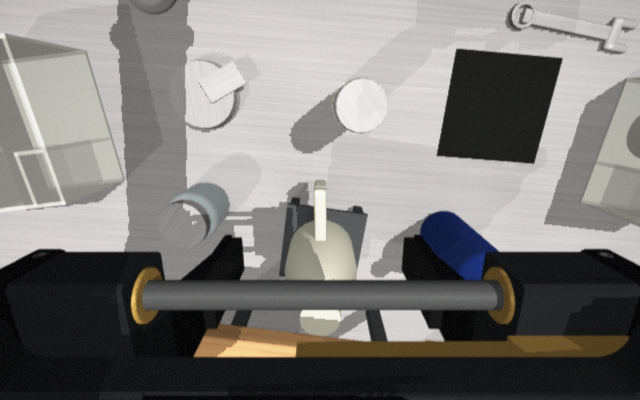

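The wrist view shows the handle from (320,182) to (321,240), midway between the fingers and within 1 px of the prediction, so I can descend.

Emit:
{"api": "arm_command", "payload": {"series": "-6 -0.5 34 0 0;-6 -0.5 34 0 0;-6 -0.5 34 0 0;-6 -0.5 34 0 0;-6 -0.5 34 0 0;-4 0 25 0 0;0 0 15 0 0;0 0 6 0 0;0 0 0 0 0;0 0 0 0 255;0 0 0 0 255;0 0 0 0 255;0 0 0 0 255;0 0 0 0 255;0 0 0 0 255;0 0 0 0 255;0 0 0 0 255;0 0 0 0 255;0 0 0 0 255;0 0 0 0 255"}}

```text
time_s: 3.98
tool_pos: [0.5839, -0.0408, 0.0865]
tool_rot: [180.0, 0.0, -175.0]
force: [0.4, -0.0, -0.0]
grip_width: 0.0214
grasp_force: 0.0
```

Emit:
{"api": "arm_command", "payload": {"series": "0 0 0 0 255;0 0 0 0 255;0 0 0 0 255;0 0 0 0 255;0 0 0 0 255;0 0 0 0 255"}}

```text
time_s: 4.48
tool_pos: [0.5839, -0.0408, 0.0866]
tool_rot: [180.0, 0.0, -175.0]
force: [0.7, -0.6, 0.2]
grip_width: 0.0134
grasp_force: 49.8
```

Emit:
{"api": "arm_command", "payload": {"series": "0 0 -2 0 255;0 0 -3 0 255;0 0 -3 0 255;0 0 -3 0 255;0 0 -3 0 255;0 0 -2 0 255;0 0 0 0 255;0 0 0 0 255;0 0 0 0 255"}}

```text
time_s: 5.23
tool_pos: [0.5838, -0.0407, 0.1025]
tool_rot: [180.0, -0.0, -175.0]
force: [-0.2, 0.5, -1.4]
grip_width: 0.0133
grasp_force: 49.8
```

Run:
```python
from h import *
o=telemetry.get_obs();print(o["force"],o["wrist_torque"],o["grip_width"])
w=cams.read_camera("wrist");t=cams.read_camera("scene")
a=cv2.resize(t[170:300,200:400],None,fx=2.6,fy=2.6,interpolation=cv2.INTER_CUBIC)
c=np.zeros((560,640,3),np.uint8);c[:200]=w[150:350];c[210:210+a.shape[0],:a.shape[1]]=a;cv2.imwrite("pics/lift.png",c)
```

```text
[-0.22182625  0.45657374 -1.38210624] [0.04572663 0.09205466 0.06718972] 0.013341074145711949
```

View pics/lift.png

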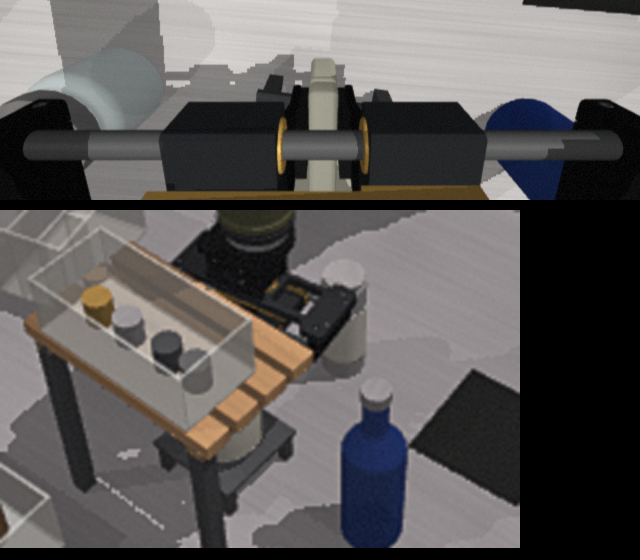

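The handle is held between the pads and the force reading shows about 1.4 N of load, so the jug is lifted. I'll pull it out diagonally, past the spray can, then raise it.

Emit:
{"api": "arm_command", "payload": {"series": "5 -2.5 0 0 255;9 -4 0 0 255;11 -4.5 0 0 255;11 -4.5 0 0 255;11 -4.5 0 0 255;11 -4.5 0 0 255;11 -4.5 0 0 255;11 -4.5 0 0 255;6 -3 0 0 255;2.5 -1 0 0 255;0 0 -6 0 255;0 0 -14 0 255;0 0 -22 0 255;0 0 -22 0 255;0 0 -22 0 255;0 0 -22 0 255;0 0 -22 0 255;0 0 -16 0 255;0 0 -8 0 255;0 0 0 0 255"}}

```text
time_s: 7.0
tool_pos: [0.5006, -0.0857, 0.2588]
tool_rot: [-180.0, 0.2, -175.0]
force: [0.2, -1.4, -2.1]
grip_width: 0.0132
grasp_force: 49.8
```

Run:
```python
from h import *
o=telemetry.get_obs();print(o["force"],o["wrist_torque"],o["grip_width"])
t=cams.read_camera("scene");w=cams.read_camera("top")
C=cam("scene");p=proj(C,[[.58,-.09,.3]])[0].astype(int);q=proj(cam("top"),[[.55,-.09,.3]])[0].astype(int);print(p,q)
f=lambda i,p:cv2.resize(i[max(p[1]-55,0):p[1]+55,p[0]-55:p[0]+55],(400,400),interpolation=cv2.INTER_CUBIC)
cv2.imwrite("pics/held.png",np.hstack([f(t,p),cv2.convertScaleAbs(f(w,q),alpha=1.6)]))
```

```text
[ 0.23578351 -1.3871111  -2.08018604] [ 0.01534513  0.11712636 -0.01872503] 0.013214532573824725
[283 164] [355 173]
```

View pics/held.png

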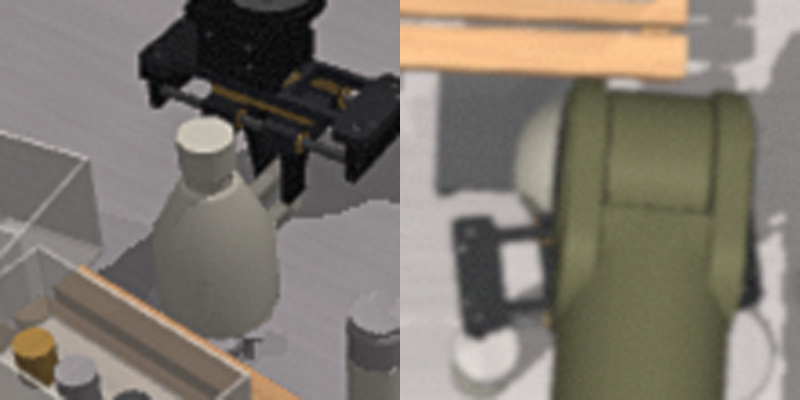

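The jug hangs upright, well clear of the shelf. I'll turn it and carry it to the mat.

Emit:
{"api": "arm_command", "payload": {"series": "0 0 0 0.05 255;0 0 0 0.09 255;0 0 0 0.12 255;0 0 0 0.12 255;0 0 0 0.12 255;0 0 0 0.12 255;0 0 0 0.12 255;0 0 0 0.12 255;0 0 0 0.12 255;0 0 0 0.12 255;0 0 0 0.12 255;0 0 0 0.06 255;0 0 0 0.029 255;8 1 0 0 255;15 2.5 0 0 255;22 4 0 0 255;25 4 0 0 255;25 4 0 0 255;25 4 0 0 255;25 4 0 0 255"}}

```text
time_s: 8.77
tool_pos: [0.4704, 0.0603, 0.2555]
tool_rot: [-179.9, -0.0, 110.1]
force: [0.0, -1.2, -0.9]
grip_width: 0.0135
grasp_force: 49.8
```

Emit:
{"api": "arm_command", "payload": {"series": "25 4 0 0 255;25 4 0 0 255;25 4 0 0 255;25 4 0 0 255;25 4 0 0 255;25 4 0 0 255;22 4 0 0 255;15 3 0 0 255;8 2 0 0 255;3 1 0 0 255;0 0 0 0 255;0 0 0 0 255"}}

```text
time_s: 9.77
tool_pos: [0.436, 0.2551, 0.2562]
tool_rot: [-180.0, 0.0, 109.9]
force: [-0.3, -0.9, -0.8]
grip_width: 0.0134
grasp_force: 49.8
```

Emit:
{"api": "arm_command", "payload": {"series": "0 0 10 0 255;0 0 20 0 255;0 0 25 0 255;0 0 25 0 255;0 0 25 0 255;0 0 25 0 255;0 0 25 0 255;0 0 20 0 255;0 0 12 0 255;0 0 8 0 255;0 0 5 0 255;0 0 2 0 255;0 0 2 0 255;0 0 1 0 255;0 0 1 0 255;0 0 0 0 255;0 0 0 0 255;0 0 0 0 255"}}

```text
time_s: 11.27
tool_pos: [0.436, 0.2564, 0.0509]
tool_rot: [180.0, -0.0, 110.0]
force: [0.3, -0.1, -2.2]
grip_width: 0.0137
grasp_force: 49.8
```

Run:
```python
from h import *
o=telemetry.get_obs();print(o["force"],o["wrist_torque"],o["tool_pos"])
t=cams.read_camera("scene");C=cam("scene");p=proj(C,[[.46,.19,.08]])[0].astype(int);print(p)
cv2.imwrite("pics/mat.png",cv2.resize(t[p[1]-60:p[1]+60,p[0]-70:p[0]+70],(700,600),interpolation=cv2.INTER_CUBIC))
```

```text
[ 0.31628105 -0.11780636 -2.23069932] [ 0.04398539  0.06782049 -0.0212439 ] [0.43598708 0.25635124 0.05090035]
[392 238]
```

View pics/mat.png

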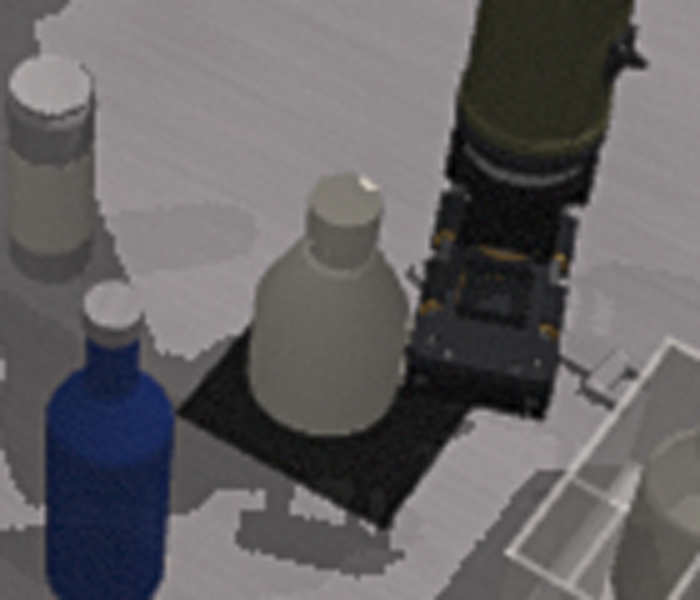

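The jug hovers upright just above the mat, so I'll lower it the last few millimetres slowly.

Emit:
{"api": "arm_command", "payload": {"series": "0 0 1 0 255;0 0 1 0 255;0 0 1 0 255;0 0 1 0 255;0 0 1 0 255;0 0 0 0 255;0 0 0 0 255"}}

```text
time_s: 11.9
tool_pos: [0.4357, 0.2561, 0.0455]
tool_rot: [-180.0, 0.0, 110.0]
force: [-0.0, -0.5, -1.8]
grip_width: 0.0136
grasp_force: 49.8
```

Emit:
{"api": "arm_command", "payload": {"series": "0 0 0.5 0 255;0 0 0.5 0 255;0 0 0 0 255;0 0 0 0 255;0 0 0 0 255"}}

```text
time_s: 12.32
tool_pos: [0.4359, 0.2563, 0.0447]
tool_rot: [180.0, -0.0, 110.0]
force: [-0.5, -0.5, -1.0]
grip_width: 0.0135
grasp_force: 49.8
```

Emit:
{"api": "arm_command", "payload": {"series": "0 0 0.6 0 255;0 0 0.6 0 255;0 0 0 0 255;0 0 0 0 255;0 0 0 0 255"}}

```text
time_s: 12.73
tool_pos: [0.4359, 0.2567, 0.0442]
tool_rot: [180.0, -0.0, 110.0]
force: [-2.0, -0.5, 5.0]
grip_width: 0.0134
grasp_force: 49.8
```

Contact is confirmed by about 5 N of upward force. I'll release, then raise straight up.

Emit:
{"api": "arm_command", "payload": {"series": "0 0 0 0 210;0 0 0 0 200;0 0 0 0 150;0 0 0 0 100;0 0 0 0 60;0 0 0 0 30;0 0 0 0 0;0 0 0 0 0;0 0 0 0 0;0 0 0 0 0;0 0 0 0 0;0 0 0 0 0;0 0 -10 0 0;0 0 -25 0 0;0 0 -35 0 0;0 0 -35 0 0;0 0 -35 0 0;0 0 -30 0 0;0 0 0 0 0;0 0 0 0 0"}}

```text
time_s: 14.4
tool_pos: [0.4369, 0.2569, 0.2162]
tool_rot: [179.7, -0.1, 110.0]
force: [-0.0, -0.2, -0.9]
grip_width: 0.087
grasp_force: 0.0
```

Run:
```python
from h import *
o=telemetry.get_obs();print(o["force"],o["tool_pos"])
C=cam("wrist");w=cams.read_camera("wrist");cv2.imwrite("pics/w2.png",w);np.savez("w2.npz",K=C[0],r=C[1],o=C[2])
print(proj(C,[[.462,.187,.158],[.435,.262,.071]]))
```

```text
[-0.00267454 -0.17216399 -0.90594974] [0.43691508 0.25686919 0.21620937]
[[322.41442981 303.81089003]
 [322.30094282 179.21989098]]
```

View pics/w2.png

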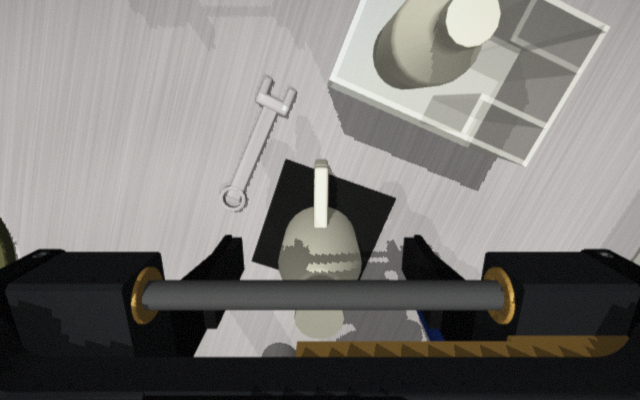

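The released jug stands on the mat, with its handle at columns 315–327 (tip row 160) and its cap near column 319. I'll measure the cap from the scene and top cameras.

Run:
```python
from h import *
C=cam("scene");print(plane(C,(391.2,218),.161))
W=np.load("w2.npz");W=(W["K"],W["r"],W["o"])
H=plane(W,[(321,170),(321,222)],.071);print("handle bar",H.round(4),np.degrees(np.arctan2(*(H[0]-H[1])[1::-1])))
t=cams.read_camera("scene");p=proj(C,[.462,.187,.158])[0].astype(int);print(p)
a=cv2.resize(t[p[1]-30:p[1]+50,p[0]-40:p[0]+40],(560,560),interpolation=cv2.INTER_CUBIC)
cv2.imwrite("pics/cap.png",a);print(p-[40,30])
```

```text
[[0.46162482 0.17811131 0.161     ]]
handle bar [[0.4307 0.2701 0.071 ]
 [0.4489 0.2199 0.071 ]] 109.94395813028011
[393 220]
[353 190]
```

View pics/cap.png

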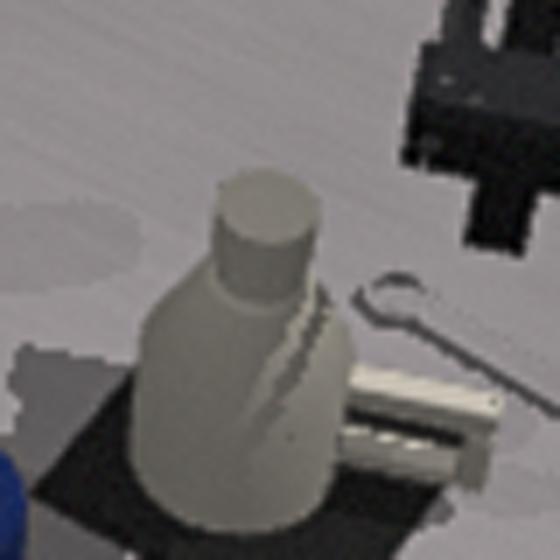

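Emit:
{"api": "arm_command", "payload": {"series": "-16 -0.5 0 0 0;-16 -0.5 0 0 0;-16 -0.5 0 0 0;-16 -0.5 0 0 0;-16 -0.4 0 0 0;0 0 0 0 0;0 0 20 0 0;0 0 25 0 0;0 0 20 0 0;0 0 12 0 0;0 0 7 0 0;0 0 3 0 0;0 0 0 0 0"}}

```text
time_s: 15.58
tool_pos: [0.4602, 0.1804, 0.1255]
tool_rot: [-179.9, 0.0, 110.0]
force: [0.2, 0.1, -0.1]
grip_width: 0.087
grasp_force: 0.0
```

Emit:
{"api": "arm_command", "payload": {"series": "0 0 0 0 130;0 0 0 0 150;0 0 0 0 170;0 0 0 0 190;0 0 0 0 200;0 0 0 0 255;0 0 0 0 255;0 0 0 0 255;0 0 0 0 255;0 0 0 0 255;0 0 0 0 255;0 0 0 0 255;0 0 0 0 255", "squeeze": 35}}

```text
time_s: 16.67
tool_pos: [0.461, 0.1802, 0.1264]
tool_rot: [180.0, -0.0, 110.0]
force: [0.4, -0.3, 0.6]
grip_width: 0.039
grasp_force: 35.0
```

Emit:
{"api": "arm_command", "payload": {"series": "0 0 -3 0 255;0 0 -8 0 255;0 0 -15 0 255;0 0 -20 0 255;0 0 -20 0 255;0 0 -20 0.05 255;0 0 -20 0.09 255;0 0 -20 0.12 255;0 0 -20 0.12 255;0 0 -20 0.12 255;0 0 -20 0.12 255;0 0 -10 0.12 255;0 0 -4 0.12 255;0 0 0 0.12 255;0 0 0 0.12 255;0 0 0 0.12 255;0 0 0 0.12 255;0 0 0 0.12 255;0 0 0 0.12 255;0 0 0 0.1 255"}}

```text
time_s: 18.33
tool_pos: [0.4606, 0.18, 0.3267]
tool_rot: [180.0, 0.0, 13.4]
force: [-1.0, 0.1, -1.3]
grip_width: 0.0393
grasp_force: 35.0
```

Emit:
{"api": "arm_command", "payload": {"series": "0 0 0 0.02 255;0 0 0 0.018 255;-1 8 0 0 255;-2 16 0 0 255;-2.5 26 0 0 255;-2.5 26 0 0 255;-2.5 26 0 0 255;-2.5 26 0 0 255;-2.5 26 0 0 255;-2.5 26 0 0 255;-2.5 26 0 0 255;-2.5 26 0 0 255;-2.5 26 0 0 255;-2.5 26 0 0 255;-2.5 26 0 0 255;-2.5 26 0 0 255;-2.5 26 0 0 255;-2 24 0 0 255;-1 14 0 0 255;0 0 0 0 255"}}

```text
time_s: 20.0
tool_pos: [0.5019, -0.2244, 0.3265]
tool_rot: [179.9, 0.1, 11.3]
force: [-0.1, 0.0, -1.3]
grip_width: 0.039
grasp_force: 35.0
```

Run:
```python
from h import *
o=telemetry.get_obs();print(o["force"],o["tool_pos"],o["tool_rot"],o["qpos"].round(0))
C=cam("wrist");w=cams.read_camera("wrist");cv2.imwrite("pics/w3raw.png",w);np.savez("w3.npz",K=C[0],r=C[1],o=C[2])
th=np.radians(11.17);Rm=np.array([[np.cos(th),-np.sin(th)],[np.sin(th),np.cos(th)]])
L=np.array([[.119,.056],[.119,-.056],[-.056,-.056],[-.056,.056]])
P=np.c_[L@Rm.T+[.4996,-.4092],np.full(4,.115)];uv=proj(C,P);print(uv.round(0))
a,b=np.clip(uv.min(0)-20,0,640).astype(int),np.minimum(uv.max(0)+20,[640,400]).astype(int)
c=w[a[1]:b[1],a[0]:b[0]];t=cv2.imread("pics/top0.png")[145:235,425:495]
s=min(420/c.shape[1],600/c.shape[0]);c=cv2.resize(c,None,fx=s,fy=s,interpolation=cv2.INTER_CUBIC)
t=cv2.convertScaleAbs(cv2.resize(t,None,fx=5.3,fy=5.3,interpolation=cv2.INTER_CUBIC),alpha=1.8)
k=np.zeros((600,800,3),np.uint8);k[:c.shape[0],:c.shape[1]]=c[:600];k[:t.shape[0],425:425+t.shape[1]]=t
cv2.imwrite("pics/bin.png",k);print(a,b,s)
```

```text
[-0.1096825   0.00227293 -1.32484129] [ 0.50192785 -0.22435078  0.32646151] [1.79858543e+02 5.80227712e-02 1.12725021e+01] [-13.   4.  36.  89.  -2.  88. -55.]
[[435.  98.]
 [537.  99.]
 [510. 244.]
 [421. 244.]]
[400  78] [556 264] 2.6923076923076925
```

View pics/bin.png

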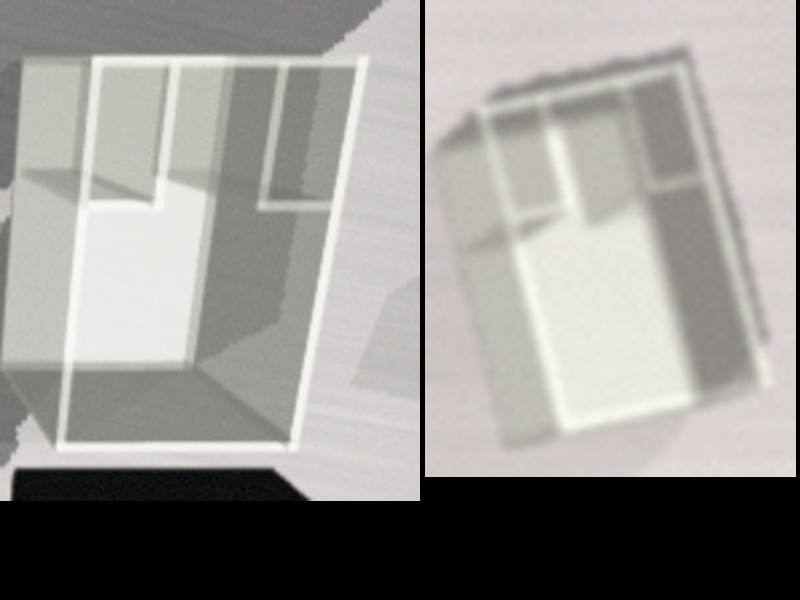

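The picture shows the bin rim corners at crop (95,63), (362,62), (293,446) and (61,446). The slot wall ends are at (158,207) and (262,207). I'll fit the bin pose to these.

Run:
```python
from h import *
W=np.load("w3.npz");C=(W["K"],W["r"],W["o"])
uv=np.array([(95,63),(362,62),(293,446),(61,446),(158,207),(262,207)])/2.6923+[400,78]
B=plane(C,uv,.115)[:,:2]
L=np.array([[.117,.054],[.117,-.054],[-.054,-.054],[-.054,.054],[.058,.022],[.058,-.022]])
a=L-L.mean(0);b=B-B.mean(0);th=np.arctan2((a[:,0]*b[:,1]-a[:,1]*b[:,0]).sum(),(a*b).sum())
Rm=np.array([[np.cos(th),-np.sin(th)],[np.sin(th),np.cos(th)]]);o=B.mean(0)-Rm@L.mean(0)
print("bin",o.round(4),np.degrees(th),((b-a@Rm.T)*1e3).round(1))
T=cam("top");print("top check",(proj(T,np.c_[L[:4]@Rm.T+o,np.full(4,.115)])).round(1))
g=(np.array([(487,108),(682,70),(765,382),(563,432)])-[425,0])/5.3+[425,145];print(g.round(1))
q=telemetry.get_obs();y=np.radians(q["tool_rot"][2]);d=o-q["tool_pos"][:2];print("shift",np.cos(y)*d[0]+np.sin(y)*d[1],np.sin(y)*d[0]-np.cos(y)*d[1])
```

```text
bin [ 0.4985 -0.4094] 11.499645991876525 [[-0.1  0.9]
 [ 0.2 -0.4]
 [-0.2 -0.1]
 [ 0.3  0.1]
 [-0.1  0.1]
 [-0.2 -0.6]]
top check [[436.3 166.3]
 [473.7 158. ]
 [490.1 217.2]
 [452.1 225.8]]
[[436.7 165.4]
 [473.5 158.2]
 [489.2 217.1]
 [451.  226.5]]
shift -0.04081805644580166 0.18323678452199735
```

Emit:
{"api": "arm_command", "payload": {"series": "-2 9 0 0 255;-4 18 0 0 255;-6 26 0 0 255;-6 26 0 0 255;-6 26 0 0 255;-6 26 0 0 255;-5.8 26.2 0 0 255;-3.5 18 0 0 255;-1.5 8 0 0 255;0 0 0 0 255;0 0 10 0 255;0 0 20 0 255;0 0 20 0 255;0 0 15 0 255;0 0 8 0 255;0 0 0 0 255;0 0 0 0 255"}}

```text
time_s: 21.47
tool_pos: [0.5008, -0.4057, 0.2534]
tool_rot: [-180.0, -0.0, 11.7]
force: [-1.3, 0.2, -1.4]
grip_width: 0.0391
grasp_force: 35.0
```

Emit:
{"api": "arm_command", "payload": {"series": "-2.5 3 0 0 255;0 0 0 0 255;0 0 0 0 255;0 0 0 0 255"}}

```text
time_s: 21.8
tool_pos: [0.4983, -0.411, 0.2541]
tool_rot: [180.0, -0.1, 11.5]
force: [-0.1, -0.4, -0.7]
grip_width: 0.039
grasp_force: 35.0
```

Emit:
{"api": "arm_command", "payload": {"series": "0 0 6 0 255;0 0 8 0 255;0 0 8 0 255;0 0 8 0 255;0 0 8 0 255;0 0 4 0 255;0 0 0 0 255;0 0 0 0 255"}}

```text
time_s: 22.47
tool_pos: [0.4981, -0.4104, 0.211]
tool_rot: [-180.0, 0.0, 11.6]
force: [-0.8, -0.0, -1.9]
grip_width: 0.0393
grasp_force: 35.0
```

It is inside the bay without touching the walls, so I'll keep lowering.

Emit:
{"api": "arm_command", "payload": {"series": "0 0 6 0 255;0 0 10 0 255;0 0 10 0 255;0 0 10 0 255;0 0 10 0 255;0 0 10 0 255;0 0 8 0 255;0 0 6 0 255;0 0 4 0 255;0 0 3 0 255;0 0 2 0 255;0 0 0 0 255;0 0 0 0 255"}}

```text
time_s: 23.55
tool_pos: [0.4984, -0.4107, 0.1327]
tool_rot: [180.0, -0.0, 11.6]
force: [0.5, -1.0, -2.0]
grip_width: 0.0392
grasp_force: 35.0
```

Emit:
{"api": "arm_command", "payload": {"series": "0 0 1 0 255;0 0 1 0 255;0 0 0.5 0 255;0 0 0 0 255;0 0 0 0 255;0 0 0 0 255"}}

```text
time_s: 24.05
tool_pos: [0.4983, -0.4105, 0.1299]
tool_rot: [180.0, -0.0, 11.6]
force: [-0.3, 0.1, -1.0]
grip_width: 0.0393
grasp_force: 35.0
```

Emit:
{"api": "arm_command", "payload": {"series": "0 0 0.7 0 255;0 0 0.7 0 255;0 0 0 0 255;0 0 0 0 255;0 0 0 0 255"}}

```text
time_s: 24.47
tool_pos: [0.4982, -0.4105, 0.1284]
tool_rot: [-180.0, -0.0, 11.6]
force: [-0.5, 0.0, -1.6]
grip_width: 0.039
grasp_force: 35.0
```

Emit:
{"api": "arm_command", "payload": {"series": "0 0 0.5 0 255;0 0 0.5 0 255;0 0 0 0 255;0 0 0 0 255;0 0 0 0 255"}}

```text
time_s: 24.88
tool_pos: [0.4983, -0.4106, 0.1275]
tool_rot: [180.0, -0.0, 11.6]
force: [0.1, 0.1, -1.1]
grip_width: 0.0393
grasp_force: 35.0
```

Emit:
{"api": "arm_command", "payload": {"series": "0 0 0.5 0 255;0 0 0.5 0 255;0 0 0 0 255;0 0 0 0 255;0 0 0 0 255"}}

```text
time_s: 25.3
tool_pos: [0.4984, -0.4109, 0.1274]
tool_rot: [180.0, -0.1, 11.6]
force: [-1.4, -0.0, 5.4]
grip_width: 0.0395
grasp_force: 35.0
```

The jug touched the floor at the expected height. I'll release and retreat.

Emit:
{"api": "arm_command", "payload": {"series": "0 0 0 0 130;0 0 0 0 110;0 0 0 0 60;0 0 0 0 20;0 0 0 0 0;0 0 0 0 0;0 0 0 0 0;0 0 0 0 0;0 0 0 0 0;0 0 -10 0 0;0 0 -20 0 0;0 0 -25 0 0;0 0 -25 0 0;0 0 -25 0 0;0 0 -20 0 0;0 0 0 0 0;0 0 0 0 0;0 0 0 0 0"}}

```text
time_s: 26.8
tool_pos: [0.498, -0.4103, 0.2512]
tool_rot: [-180.0, 0.0, 11.6]
force: [-0.5, 0.5, -0.2]
grip_width: 0.0872
grasp_force: 0.0
```

Run:
```python
from h import *
o=telemetry.get_obs();print(o["force"],o["tool_pos"],o["grip_width"])
C=cam("wrist");w=cams.read_camera("wrist");cv2.imwrite("pics/end.png",w)
u=lambda x,y,z:proj(C,[[.4985+np.cos(.2007)*x-np.sin(.2007)*y,-.4094+np.sin(.2007)*x+np.cos(.2007)*y,z]])[0]
a,b=u(.05,0,.072),u(.104,0,.072);print("expected handle",a,b)
for f in (.15,.35,.55,.75,.95):
    p=a+(b-a)*f;r=int(p[1]);print(r,w[r,int(p[0])-22:int(p[0])+23:2].mean(1).astype(int))
```

```text
[-0.4638637   0.54547492 -0.15081141] [ 0.49803118 -0.41028638  0.25118028] 0.08721946581819984
expected handle [321.02855467 128.87763861] [321.0467971   72.75158255]
120 [136 169 217 221 219 220 221 222 221 214 209 235 235 234 233 229 180 216
 221 215 164 155 217]
109 [165 167 169 219 220 217 220 217 220 218 205 232 234 233 232 230 185 214
 217 195 174 181 235]
98 [165 163 171 216 218 216 221 220 217 219 202 230 235 233 232 228 188 211
 217 191 177 179 233]
86 [165 162 171 219 218 218 219 216 218 218 140 228 233 232 230 227 188 198
 218 200 174 175 231]
75 [163 165 171 216 217 217 218 219 218 219 216 216 217 216 218 216 218 214
 219 206 174 174 223]
```

The handle sits in the slot, parallel to it and within about 3 mm of the predicted position. The gripper is clear, so I'm handing in.

```bash
python3 -c "
from cell import env
print(env.sign_off())"
```

```text
the job is handed in; nothing more can be done
None
```

The job is handed in, though the hand-in returned no verdict: the jug was lifted by its handle, set down and released on the mat, then carried by its cap into the empty bin and let go on its floor with the handle in the slot, in about 27 s of the 67 s allowed.

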